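# Drain a blot cassette and load it into the transfer tank

### The job

Stand the flat-lying blot cassette in the slanted drip stand, blue clasp up, and let go so that it leans there to drain. Then take it by its top edge, lower it (do not drop it) clasp up and red side to the front into the free front slot of the transfer tank until it is fully home, and let go. Leave the bottle and the timer where they are.

Things in the scene. Friction and masses are not known exactly. Their poses are not given: they have to be found in the camera images.
- cassette: Blot cassette, the one thing to carry: flat rigid slab 120 x 60 x 14 mm, 0.12 kg, one face red, the other black, a blue clasp flush at one end. Origin at its centre; x along its length to the clasp end, y across its width, z out of the red face. Starts flat on the bench, red face up, clasp end roughly away from the robot. All sides can be gripped (60 mm across, or 14 mm thick).
- cassette_foot (a point): centre of the cassette's foot end face (the end away from the clasp, x = -60 mm); the last 5 mm at this end are 1.5 mm slimmer on every side as a lead-in
- cassette_top (a point): centre of the cassette's clasp end face (x = +60 mm)
- cassette_red (a point): centre of the cassette's red face (z = +7 mm)
- stand: Drip stand, fixed: blue tray 104 x 104 mm, rim 12 mm high, with grey ledges and a steel back. Origin at the centre of its underside, z up, -x is its front, roughly towards the robot. The back (38 mm wide, centred on y = 0) leans 20 degrees from vertical towards +x and ends 70 mm up the slope from the ledge, so the upper 50 mm of a leaning cassette are free behind and at the sides.
- stand_seat (a point): where the centre of the cassette's foot face rests when it leans in the stand, at (-24.6, 0, 22.4) mm in the stand frame; its length is then along (sin 20, 0, cos 20) of the stand, its width along y. The ledge is square to the slope; a lip 9 mm high leaves 20 mm from the back face for the 14 mm thickness, cheeks 13 mm high leave 68 mm for the width.
- tank: Transfer tank, fixed: clear box 124 (x) x 140 (y) x 100 mm high, open on top, grey two-slot module, red electrode in front. Origin at its underside centre, z up, front -x roughly to the robot. Slots across y: the rear one (x = +23 mm) holds a fixed cassette 132 mm high, its near face at x = +16; the front one (x = -23) is free. Terminals 116 mm high at y = +58. All else below 102 mm.
- tank_slot (a point): centre of the floor of the free front slot, at (-23, 0, 12) mm in the tank frame. The cassette goes in upright, foot down, width along y: 17 mm for its 14 mm thickness, 63 mm for its 60 mm width, straight up to 90 mm above the bench, then flared to about 4 mm more on every side at 100 mm. Home: foot on this floor, top 132 mm above the bench. The red face goes to the front (-x).
- bottle_buf: white bottle with a blue cap, 64 mm across, 150 mm high, stands to the right of the tank; origin at the centre of its underside; leave it
- timer: small white timer 52 x 66 x 20 mm lying on the bench at the left; origin at the centre of its underside; leave it
There are look-alikes about, which are no part of the job. What is meant by the cassette is not orange, and is the smaller of those in its own colour.

How it is judged:
On the way:
1. the cassette leans in the drip stand, clasp end up, let go and at rest (distance between cassette_foot and stand_seat below 0.012 m and z of cassette_top in the frame of stand above 0.115 m and angle between cassette's own x axis and vertical below 0.5 rad and linear speed of cassette below 0.03 m/s and contact force between each of the arm, the fingers and cassette below 0.05 N), for 0.3 s.
At the end, for the whole second after the job is handed in: After it has drained in the stand, the cassette stands upright, clasp end up and red face to the front, in the tank's free front slot: foot end within 3 mm of the slot floor and 5 mm of its centre, at rest and let go (horizontal distance between cassette_foot and tank_slot below 0.005 m and z of cassette_foot in the frame of tank_slot below 0.003 m and angle between the x axis of cassette and the z axis of tank, either way round below 0.06 rad and angle between the y axis of cassette and the y axis of tank, either way round below 0.1 rad and height (world z) of cassette_top above 0.12 m and x of cassette_red in the frame of tank below -0.0255 m and linear speed of cassette below 0.02 m/s and contact force between the fingers and cassette below 0.05 N); the robot touches nothing.
It fails at once if the cassette is dropped into the slot (faster than 0.6 m/s inside it) (horizontal distance between cassette_foot and tank_slot below 0.006 m and z of cassette_foot in the frame of tank_slot below 0.075 m and linear speed of cassette above 0.6 m/s).
It fails at once if the bottle or the timer is pushed away by more than 3 cm (distance of any of bottle_buf, timer from where it was at the start of the episode above 0.03 m).
It also fails if it takes over 64 s, if anything falls off the work surface, if the arm or the gripper's body presses on something with over 40 N, if the wrist force passes 120 N, or if a joint passes its speed limit or range.

### The arm

A 7-joint arm with a two-finger parallel gripper is mounted at the origin on a cart in front of the work surface, level with it; the furniture and walls round the work are solid. World frame = base frame: x ahead of the robot, y to its left, z up, the work surface at z = 0. Lengths are in m, angles in rad, forces in N, time in s.
With the tool pointing down it reaches from about 0.4 to 0.9 m from the base axis. Payload 5.6 kg.
Tool frame: the origin (TCP) lies midway between the tips of the shut fingers; the grasp point (between the pads) lies 19 mm behind it; z points along the fingers, y is the line along which they close (so a half turn about z gives the same grasp; the last joint's range is limited). The gripper opens to 92 mm and grips with 3 to 60 N. Pads are 20 mm wide; open, the fingers measure 128 mm over their backs; the gripper's body (75 mm by 189 mm) begins 69 mm behind the grasp point.
Start: joints at [1.098, 0.468, -0.012, 1.603, 0.006, 1.071, -0.056], TCP at [0.271, -0.591, 0.215] pointing down, gripper open.
Joint ranges: [-2.53, 2.53], [-0.31, 2.02], [-1.57, 1.55], [0.28, 2.44], [-1.29, 4.43], [0.15, 1.84], [-2.92, 2.92]. Speed limits (rad/s): [2.57, 2.57, 3.14, 3.14, 3.14, 3.14, 3.14].

### API

Orientations are given as a 3x3 rotation matrix whose columns are the frame's x, y, z axes.
In Python, from station import env, effector, solver, viewer, workorder, search_frame, tip_of gives the robot as it stands. Calls block until the motion is done:
- env.reach(position, orientation): joint-space move of the TCP to a pose.
- env.movel(position, frame=None, rate=0.15): straight line of the TCP; frame=None keeps the orientation; rate is the mean speed in m/s.
- env.goto_joints(angles): joint-space move.
- effector.release() and effector.grasp(squeeze=None): open the fingers fully, or close them until they stop; squeeze is the grip in N (None keeps the last).
- env.pause(seconds).
- solver.inverse_kinematics(position, orientation): joint angles nearest the present ones, or None.
- env.sense(): the state.
- viewer.read_camera(name): name is "side" or "top" or "wrist"; returns (picture, depth): 400x640x3 uint8, red, green, blue; 400x640 float32, m along the optical axis (not along the pixel's ray), 0 where there is no reading.
- viewer.camera_info(name): a dict with "intrinsics" (3x3 intrinsics, pixels), "eye" and "rotation" of the camera in the world; the wrist camera has in their place "T_tool_cam" (4x4, takes a point from camera to tool coordinates, whose origin is the TCP and whose axes are the flange's). Camera axes: x right, y up, looking along -z (the intrinsics and any distortion apply to the point x, -y, -z); pixel columns grow to the right and rows downward; lengths in m; the calibration is good to about 2 mm. A picture is of the moment at which its call begins: read the wrist's pose just before it. camera_info takes no time and is no camera call.
A pose or a line that the arm cannot do raises env.PlanningError and nothing moves.
- workorder.finish_job(): hands the job in; it is judged then, once.
Trained networks look in the newest picture that a camera, given by its name, has taken for a name from the list of things; names that differ only in an ending like _2 or _b are one class to them, and where a whole thing is asked for, a point or a joint stands for the part that bears it (a point fixed in the world has none). Each returns a list of dicts, best first, with "score" (0 to 1); they miss things now and then, are a little off and sometimes report something else, mostly with a low value. They report only what shows in the picture. A call takes as long as a camera call. They do not tell look-alikes from the thing itself.
- search_frame(camera, name): "at" ([x, y, z] in m, in world coordinates, good to about 4 mm: the middle of the surface that is visible of it).
- tip_of(camera, name): "at" ([x, y, z] in m, in world coordinates, good to about 4 mm: a listed point, or the origin of a listed thing).
The state is a dict: "t": time; "joint_positions": joint angles; "joint_velocities": joint speeds; "tau": joint torques, N m; "ee_pos": TCP position; "tcp_rot": TCP orientation; "wrist_force": force on the tool from outside, world axes, zero at the start; "moment": the same for the moment, N m; "gripper_width": finger opening in m; "grasp_force": force on a finger pad.
Only numpy, scipy, OpenCV 4.12 (cv2) and the standard library are available. Lean on these libraries where they do the work, as an engineer would, in place of code of your own. Each camera call takes 0.05 s, during which the arm holds its last target. There are 200 camera calls.

## Working session

There is one attempt and no reset: what is moved stays moved. The work goes in short steps, each a Python script; the robot and the scene stay as the last script left them, time stands still between calls to the robot, and variables do not carry over. Pictures are saved under pics/ and viewed, at most 10 in all, crops included, and the job is handed in when it is done.

```bash
ls; mkdir -p pics
cat > h.py <<'E'
import numpy as np, cv2
from station import env, effector, solver, viewer, workorder, search_frame, tip_of
def cam(n, tag=None):
    s=env.sense(); im,d=viewer.read_camera(n); ci=viewer.camera_info(n)
    if n=='wrist':
        T=np.eye(4);T[:3,:3]=s['tcp_rot'];T[:3,3]=s['ee_pos'];T=T@np.array(ci['T_tool_cam']);R,e=T[:3,:3],T[:3,3]
    else: R,e=np.array(ci['rotation']),np.array(ci['eye'])
    K=np.array(ci['intrinsics'])
    v,u=np.mgrid[:d.shape[0],:d.shape[1]]
    P=np.stack([(u-K[0,2])/K[0,0]*d,-(v-K[1,2])/K[1,1]*d,-d],-1)@R.T+e
    P[d==0]=np.nan
    if tag: cv2.imwrite(f'pics/{tag}.png',im[...,::-1]); np.savez(f'pics/{tag}.npz',im=im,P=P)
    return im,P
E
python3 - <<'E'
from h import *
for n in ['top','side']:
    cam(n,n+'0'); ci=viewer.camera_info(n); print({k:np.round(v,3).tolist() if not isinstance(v,str) else v for k,v in ci.items()})
    for t in ['cassette','cassette_foot','cassette_top','cassette_red','stand','stand_seat','tank','tank_slot','bottle_buf','timer']:
        for f in (search_frame,tip_of):
            r=f(n,t); print(n,t,f.__name__,[(np.round(x['at'],3).tolist(),round(x['score'],2)) for x in r[:4]])
a=cv2.imread('pics/top0.png');b=cv2.imread('pics/side0.png')
print(env.sense()['t'])
E
```

```text
pics
{'intrinsics': [[387.519, 0.0, 323.363], [0.0, 387.519, 200.222], [0.0, 0.0, 1.0]], 'eye': [0.251, 0.025, 1.352], 'rotation': [[-0.011, 0.979, -0.201], [-1.0, -0.009, 0.009], [0.007, 0.201, 0.98]]}
top cassette call [([0.355, -0.024, 0.014], 0.89), ([0.373, 0.262, 0.016], 0.87), ([0.496, 0.078, 0.019], 0.6)]
top cassette call [([0.374, 0.268, 0.008], 0.78), ([0.356, -0.022, 0.007], 0.71), ([0.608, -0.443, 0.001], 0.19)]
top cassette_foot call [([0.372, 0.262, 0.019], 0.95), ([0.496, 0.075, 0.013], 0.94), ([0.527, -0.249, 0.074], 0.59), ([0.597, -0.428, 0.107], 0.53)]
top cassette_foot call [([0.423, -0.028, 0.008], 0.97), ([0.44, 0.071, 0.008], 0.87), ([0.292, 0.278, 0.009], 0.74)]
top cassette_top call [([0.359, -0.025, 0.013], 0.98), ([0.497, 0.073, 0.013], 0.95), ([0.376, 0.267, 0.017], 0.89), ([0.38, 0.484, 0.012], 0.65)]
top cassette_top call [([0.457, 0.258, 0.009], 0.82), ([0.562, 0.076, 0.005], 0.73), ([0.302, -0.019, 0.007], 0.72)]
top cassette_red call [([0.371, 0.262, 0.019], 0.89), ([0.492, 0.074, 0.015], 0.79), ([0.358, -0.025, 0.008], 0.79), ([0.575, 0.269, 0.006],
[... 1876 characters left out ...]
 ([0.359, -0.02, 0.012], 0.63)]
side stand call [([0.567, 0.274, 0.006], 0.75)]
side stand call [([0.572, 0.272, 0.004], 0.71)]
side stand_seat call [([0.566, 0.278, 0.006], 0.56)]
side stand_seat call [([0.553, 0.256, 0.019], 0.89)]
side tank call [([0.51, -0.242, 0.082], 0.84)]
side tank call [([0.525, -0.254, -0.0], 0.98)]
side tank_slot call [([0.51, -0.238, 0.079], 0.95), ([0.49, 0.078, 0.012], 0.36)]
side tank_slot call [([0.511, -0.238, 0.012], 0.77), ([0.526, -0.252, 0.001], 0.29)]
side bottle_buf call [([0.595, -0.424, 0.085], 0.91)]
side bottle_buf call [([0.61, -0.439, 0.001], 0.92)]
side timer call [([0.374, 0.483, 0.018], 0.77)]
side timer call [([0.384, 0.482, 0.002], 0.6)]
2.1
```

View pics/top0.png

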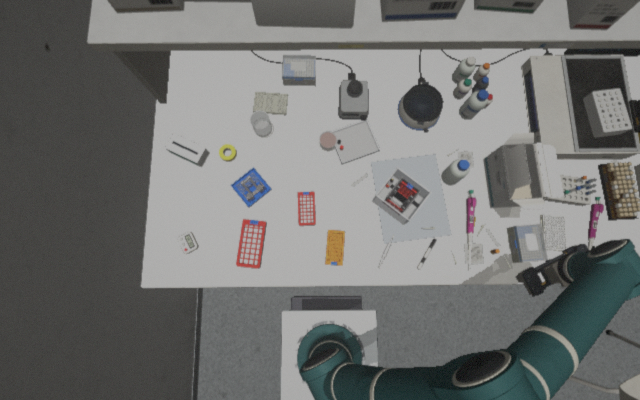

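View pics/side0.png

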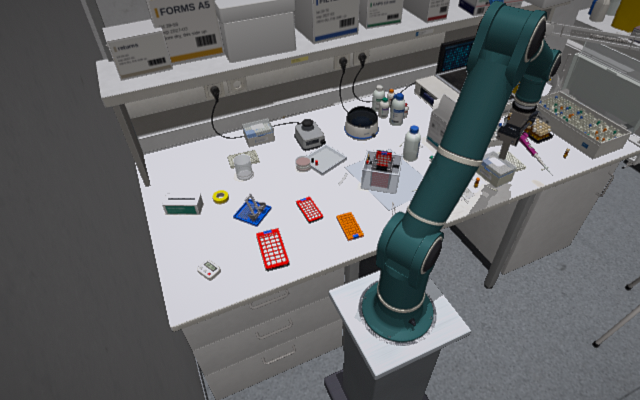

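Top picture: what could be the cassette is the red one at (307,208) (smaller), the larger red one at (252,243) and the orange one at (335,247). By the description I choose (307,208). The stand is at (251,187), the tank at (403,196), the bottle at (458,170) and the timer at (190,242). Next I check the choice in a close crop and fit the poses.

Run:
```python
from h import *
a=cv2.imread('pics/top0.png')
c=np.hstack([cv2.resize(a[150:250,220:345],None,fx=3.2,fy=3.2,interpolation=3),cv2.resize(a[150:250,360:485],None,fx=3.2,fy=3.2,interpolation=3)])
cv2.imwrite('pics/crop1.png',c)
for n in ['top','side']:
    z=np.load(f'pics/{n}0.npz');im,P=z['im'],z['P'];hsv=cv2.cvtColor(im,cv2.COLOR_RGB2HSV);H,S,V=hsv[...,0],hsv[...,1],hsv[...,2]
    def box(m,c,r,h): 
        m=m&(np.hypot(P[...,0]-c[0],P[...,1]-c[1])<r)&(P[...,2]>h[0])&(P[...,2]<h[1]);p=P[m]
        (x,y),(w,l),ang=cv2.minAreaRect(p[:,:2].astype(np.float32)*1000);print(n,len(p),np.round([x,y,w,l,ang],1),'z',np.round(np.percentile(p[:,2],[5,50,95]),4));return p
    box((P[...,2]>.006),(.496,.076),.08,(.006,.03))
    b=P[(H>95)&(H<130)&(S>100)&(np.hypot(P[...,0]-.496,P[...,1]-.076)<.08)];print('clasp',b.mean(0))
    box((H>95)&(H<130)&(S>100),(.574,.27),.085,(-.005,.02))
    box((P[...,2]>.085),(.527,-.25),.11,(.085,.107))
    box((P[...,2]>.12),(.527,-.25),.11,(.12,.14))
```

```text
top 573 [494.4  86.  129.2 129.7  85. ] z [0.0072 0.0118 0.0165]
clasp [0.55399836 0.0751887  0.01397142]
top 411 [577.3 270.3 102.3 100.4  39.4] z [-0.0022  0.003   0.0118]
top 683 [ 528.5 -252.2  143.8  128.2   50.4] z [0.088  0.0984 0.1039]
top 93 [ 545.7 -266.    58.2   15.    50.3] z [0.1225 0.1309 0.1345]
side 385 [491.9  58.4 132.   97.9   3.4] z [0.007  0.0118 0.0165]
clasp [0.55144041 0.0778645  0.0131462 ]
side 401 [574.7 273.2 107.2 108.   39.2] z [-0.0008  0.0041  0.012 ]
side 504 [ 525.3 -248.   143.4  137.4   50.8] z [0.0867 0.0966 0.1037]
side 67 [ 543.1 -261.4   58.7   22.5   53. ] z [0.1212 0.1288 0.1364]
```

View pics/crop1.png

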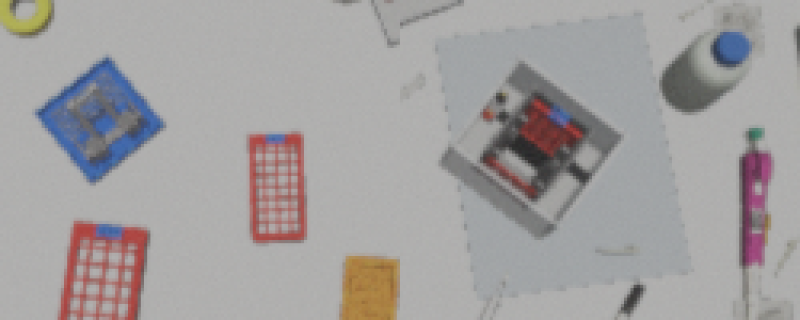

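The crop confirms it: the small red cassette, with its blue clasp at the far end (crop (276,138)). The tank's terminals sit at crop (490,105). Next I move the wrist camera over the tank, then over the stand and cassette, to refine the poses.

```bash
cat >> h.py <<'E'
def Rz(a): c,s=np.cos(a),np.sin(a); return np.array([[c,-s,0],[s,c,0],[0,0,1.]])
def tool(z,y): z=np.array(z,float);y=np.array(y,float);z/=np.linalg.norm(z);y/=np.linalg.norm(y);return np.stack([np.cross(y,z),y,z],1)
E
python3 - <<'E'
from h import *
print(np.round(viewer.camera_info('wrist')['T_tool_cam'],3).tolist(), np.round(viewer.camera_info('wrist')['intrinsics'],1).tolist())
tk=Rz(np.radians(-39.6)); st=Rz(np.radians(39.3))
print(np.round(env.sense()['tcp_rot'],2).tolist())
for sgn in (1,-1):
  for p,T in (((.45,-.19,.30),tk),((.52,.22,.30),st),((.5,.09,.30),np.eye(3))):
    q=solver.inverse_kinematics(np.array(p),tool((0,0,-1),T@[0,sgn,0])); print(sgn,None if q is None else np.round(q,2))
E
```

```text
[[0.0, 0.955, 0.297, 0.086], [1.0, -0.0, 0.001, 0.0], [0.001, 0.297, -0.955, -0.17], [0.0, 0.0, 0.0, 1.0]] [[286.0, 0.0, 316.4], [0.0, 286.0, 197.1], [0.0, 0.0, 1.0]]
[[0.91, 0.42, -0.0], [0.42, -0.91, -0.0], [-0.0, 0.0, -1.0]]
1 [ 0.85  0.16 -0.57  1.85  0.09  1.16  1.13]
1 [ 0.45  0.6  -1.31  1.66  0.59  1.35  1.3 ]
1 [ 0.6   0.29 -1.    1.8   0.26  1.19  1.09]
-1 [ 0.42  0.11 -0.1   1.88  0.01  1.15 -1.94]
-1 [ 0.29  0.42 -0.98  1.67  0.36  1.25 -1.65]
-1 [ 0.34  0.21 -0.67  1.81  0.14  1.17 -1.94]
```

```bash
cat > fit.py <<'E'
from h import *
def rect(p): 
    (x,y),(w,l),a=cv2.minAreaRect((p[:,:2]*1000).astype(np.float32)); return np.round([x,y,w,l,a],1)
E
python3 - <<'E'
from fit import *
tk=Rz(np.radians(-39.6)); st=Rz(np.radians(39.3))
print(env.sense()['t'])
env.reach(np.array([.51,-.235,.26]),tool((0,0,-1),tk@[0,-1,0]))
im,P=cam('wrist','w_tank')
for n in ('tank','tank_slot'):
    print(n,[(np.round(x['at'],4).tolist(),round(x['score'],2)) for x in tip_of('wrist',n)[:3]])
near=np.hypot(P[...,0]-.527,P[...,1]+.25)<.12
for lo,hi in ((.09,.106),(.108,.12),(.124,.137)):
    m=near&(P[...,2]>lo)&(P[...,2]<hi);print(lo,m.sum(),rect(P[m]),np.median(P[m][:,2]))
env.reach(np.array([.50,.12,.30]),tool((0,0,-1),[0,-1,0]))
im,P=cam('wrist','w_cas')
for n in ('cassette','cassette_foot','cassette_top','stand','stand_seat'):
    print(n,[(np.round(x['at'],4).tolist(),round(x['score'],2)) for x in tip_of('wrist',n)[:3]])
hsv=cv2.cvtColor(im,cv2.COLOR_RGB2HSV);H,S=hsv[...,0],hsv[...,1]
m=(S>90)&(np.hypot(P[...,0]-.495,P[...,1]-.076)<.075)&(P[...,2]>.006)&(P[...,2]<.03);print('cas',m.sum(),rect(P[m]),np.median(P[m][:,2]))
b=m&(H>95)&(H<130);print('clasp',P[b].mean(0))
m=(H>95)&(H<130)&(S>100)&(np.hypot(P[...,0]-.575,P[...,1]-.27)<.085)&(P[...,2]<.03);print('tray',m.sum(),rect(P[m]))
print(env.sense()['t'])
a=np.vstack([cv2.imread('pics/w_tank.png'),cv2.imread('pics/w_cas.png')]);cv2.imwrite('pics/wv.png',cv2.resize(a,None,fx=.75,fy=.75,interpolation=3))
E
```

```text
2.1
tank [([0.5287, -0.2498, 0.0004], 0.63)]
tank_slot [([0.5102, -0.2394, 0.0157], 0.66)]
0.09 4990 [ 528.3 -250.1  145.5  127.1   51.1] 0.09970057796948686
0.108 98 [ 555.  -245.8   97.6   28.3   73.5] 0.11444592668341855
0.124 754 [ 546.9 -264.5   59.6   13.6   50.1] 0.13183251013649527
cassette [([0.3738, 0.2638, 0.0061], 0.92), ([0.3623, -0.0231, 0.0076], 0.81), ([0.496, 0.0765, 0.0047], 0.64)]
cassette_foot [([0.4151, -0.0284, 0.0072], 0.81), ([0.4384, 0.0755, 0.0075], 0.8), ([0.2959, 0.273, 0.007], 0.69)]
cassette_top [([0.2987, -0.0172, 0.0082], 0.92), ([0.4555, 0.2574, 0.011], 0.76), ([0.5597, 0.0742, 0.0091], 0.65)]
stand [([0.5777, 0.269, 0.0019], 0.95)]
stand_seat [([0.5576, 0.2581, 0.0196], 0.67), ([0.4972, 0.077, 0.0117], 0.46)]
cas 1609 [498.3  75.7 118.9  59.2   2.4] 0.013585143060726002
clasp [0.55318947 0.07714048 0.01383397]
tray 2854 [577.4 272.6 103.5 103.7  39.5]
5.5
```

View pics/wv.png

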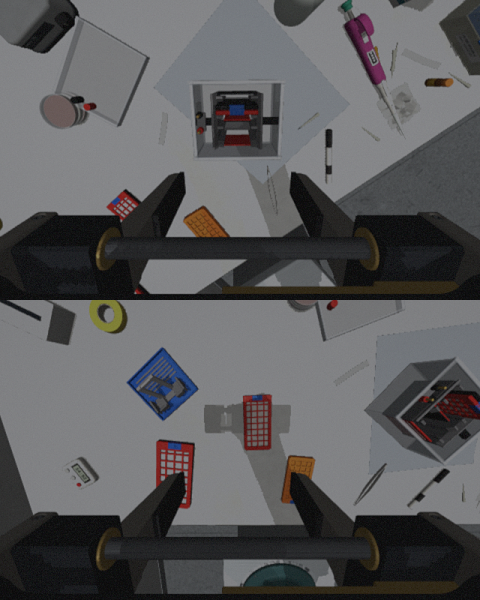

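The wrist views show the tank top at (195–283, 82–160), with its terminals at the left edge, near (200,115) and (200,128). The cassette is at (257,422), the stand at (163,384), and nothing is in the way. Next I locate the terminals and check reachability.

```bash
cat >> h.py <<'E'
TY=np.radians(-39.5);SY=np.radians(39.4)
RT,RS=Rz(TY),Rz(SY); TK=np.array([.5285,-.2499,0]); ST=np.array([.5774,.2712,0])
CA=np.array([.4983,.0757,.007]); RC=Rz(np.radians(2.2))
GX=.028; TZ=-.005   # TCP in cassette frame: x=GX, z=TZ (flat pick)
s20,c20=np.sin(np.radians(20)),np.cos(np.radians(20))
RCS=RS@np.array([[s20,0,-c20],[0,1,0],[c20,0,s20]])   # cassette axes when leaning
SEAT=ST+RS@[-.0246,0,.0224]
def lean_tcp(up=0,off=0): return SEAT+RCS@[.06+GX+up,0,TZ+off]   # up: along slope, off: away from the back
RTOOL_S=tool(-RCS[:,2],-RCS[:,1])
E
python3 - <<'E'
from h import *
z=np.load('pics/w_tank.npz');P=z['P'];Q=(P-TK)@RT
m=(Q[...,2]>.105)&(Q[...,2]<.125)&(np.abs(Q[...,0])<.07)&(Q[...,1]>.04)&(Q[...,1]<.08)
q=Q[m]*1000;q=q[np.argsort(q[:,0])];print(len(q));print(np.round(q[::6],0).tolist())
# straight-line check of tank yaw: outer top rim points
m=(Q[...,2]>.125)&(np.abs(Q[...,:2])<.06).all(-1);q=Q[m]*1000
print('rear',[np.round(np.percentile(q[:,i],[2,50,98]),1) for i in range(3)],'slope',np.polyfit(q[:,1],q[:,0],1))
# near face of front slot region
m=(Q[...,2]>.094)&(Q[...,2]<.104)&(np.abs(Q[...,1])<.028)&(Q[...,0]>-.06)&(Q[...,0]<.015);q=Q[m]*1000
print(np.histogram(q[:,0],bins=np.arange(-60,16,4)))
for n,p,R in (('pick',CA+RC@[GX,0,TZ],tool((0,0,-1),-RC[:,1])),('pre',lean_tcp(.07,.003),RTOOL_S),('in',lean_tcp(0.0,.003),RTOOL_S),('out',lean_tcp(0,.003)+.12*RCS[:,2],RTOOL_S)):
    k=solver.inverse_kinematics(p,R);print(n,np.round(p,3),None if k is None else np.round(k,2))
for th in (0,20,35):
    t=np.radians(th); 
    for nm,B in (('stand',RCS),('tank',RT@np.array([[0,0,-1],[0,1,0],[1,0,0.]]))):
        zt=-(np.cos(t)*B[:,0]+np.sin(t)*B[:,2]); base=SEAT if nm=='stand' else TK+RT@[-.023,0,.012]
        for up in (0,.12):
            k=solver.inverse_kinematics(base+B[:,0]*(.1+up),tool(zt,-B[:,1]));print(th,nm,up,None if k is None else np.round(k,2))
E
```

```text
45
[[-16.0, 58.0, 105.0], [-12.0, 59.0, 116.0], [-11.0, 56.0, 105.0], [-11.0, 58.0, 113.0], [10.0, 57.0, 116.0], [11.0, 58.0, 117.0], [13.0, 58.0, 117.0], [13.0, 58.0, 116.0]]
rear [array([-30.3,  -0.1,   9.5]), array([-58.5,  -2.3,  58.5]), array([262.2, 365.1, 382.8])] slope [-2.15299149e-03 -3.64119306e+00]
(array([146,   0,   0,   0,   0,  32,  44,   0,   0,   0,   0,   5,  23,
        20,   0,   0,  18,  41]), array([-60, -56, -52, -48, -44, -40, -36, -32, -28, -24, -20, -16, -12,
        -8,  -4,   0,   4,   8,  12]))
pick [0.526 0.077 0.002] [-0.04  0.61 -0.21  2.    0.23  0.55 -1.94]
pre [0.602 0.291 0.17 ] [-0.33  0.56 -0.01  2.38  3.52  1.03  1.5 ]
in [0.583 0.276 0.104] [-0.89  0.9   0.65  2.43  3.51  1.45  1.11]
out [0.496 0.204 0.145] None
0 stand 0 [-0.27  0.81 -0.43  1.36  0.33  1.4  -1.63]
0 stand 0.12 [-0.29  0.79 -0.46  1.14  0.32  1.63 -1.61]
0 tank 0 [ 0.38  0.45 -0.01  1.9   0.    0.79 -1.89]
0 tank 0.12 [ 0.38  0.3  -0.01  1.8   0.    1.04 -1.89]
20 stand 0 [-0.2   0.61 -0.41  1.66  0.29  0.93 -1.61]
20 stand 0.12 [-0.2   0.57 -0.45  1.46  0.26  1.17 -1.58]
20 tank 0 [ 0.32  0.33 -0.03  2.16  0.43  0.35 -2.35]
20 tank 0.12 [ 0.33  0.14 -0.04  2.06  0.24  0.63 -2.14]
35 stand 0 [-0.15  0.5  -0.4   1.88  0.26  0.55 -1.57]
35 stand 0.12 [-0.13  0.43 -0.46  1.69  0.2   0.8  -1.53]
35 tank 0 [-0.71  0.58  1.16  2.39  4.32  0.28 -0.15]
35 tank 0.12 [ 0.37  0.08 -0.16  2.25  0.84  0.38 -2.76]
```

```bash
cat >> h.py <<'E'
RCF=RC  # cassette axes flat
def ztool(B,th): return tool(-(np.cos(th)*B[:,0]+np.sin(th)*B[:,2]),-B[:,1])
E
python3 - <<'E'
from h import *
for th in (45,55,60,65,70,75,80):
    t=np.radians(th); print(th)
    for n,p,R in (('pick',CA+RC@[GX,0,0],ztool(RC,t)),('lift',CA+RC@[GX,0,.15],ztool(RC,t)),('pre',SEAT+RCS@[.06+GX+.07,0,.003],ztool(RCS,t)),('in',SEAT+RCS@[.06+GX,0,.003],ztool(RCS,t)),('out',SEAT+RCS@[.06+GX,0,.003]-.1*ztool(RCS,t)[:,2],ztool(RCS,t))):
        k=solver.inverse_kinematics(p,R);print(n,None if k is None else np.round(k,2))
E
```

```text
45
pick [-0.03  1.02 -0.22  1.37  0.06  1.54 -1.77]
lift [-0.02  0.83 -0.22  1.36  0.02  1.74 -1.78]
pre [-0.09  0.4  -0.44  1.94  0.19  0.41 -1.5 ]
in [-0.12  0.47 -0.39  2.03  0.26  0.25 -1.56]
out [ 0.    0.27 -0.48  2.06  0.04  0.42 -1.35]
55
pick [-0.02  0.91 -0.23  1.51  0.08  1.34 -1.79]
lift [-0.01  0.72 -0.24  1.48  0.04  1.56 -1.79]
pre [ 0.31  0.51 -0.9   2.05  1.03  0.27 -2.23]
in [ 0.46  0.76 -1.1   2.12  1.7   0.44 -2.74]
out [ 0.57  0.4  -1.08  2.2   0.89  0.22 -2.07]
60
pick [-0.01  0.86 -0.23  1.58  0.1   1.24 -1.8 ]
lift [-0.    0.67 -0.25  1.54  0.05  1.47 -1.79]
pre [ 0.31  0.5  -0.87  2.11  1.56  0.16 -2.74]
in [ 0.6   1.   -1.33  2.17  1.95  0.66 -2.81]
out [ 0.74  0.57 -1.3   2.27  1.63  0.3  -2.71]
65
pick [-0.01  0.81 -0.24  1.65  0.11  1.13 -1.81]
lift [ 0.01  0.61 -0.26  1.6   0.06  1.37 -1.8 ]
pre [ 0.6   0.83 -1.31  2.15  1.93  0.51 -2.88]
in [-0.18  0.47 -0.24  2.26  3.53  0.36  1.5 ]
out [ 0.29  0.29 -0.67  2.35  3.66  0.21  1.42]
70
pick [-0.01  0.76 -0.24  1.72  0.13  1.02 -1.83]
lift [ 0.01  0.56 -0.26  1.67  0.07  1.28 -1.8 ]
pre [ 0.01  0.41 -0.46  2.23  3.45  0.31  1.59]
in [-0.16  0.51 -0.24  2.31  3.49  0.51  1.56]
out None
75
pick [-0.01  0.72 -0.24  1.79  0.14  0.91 -1.84]
lift [ 0.02  0.51 -0.27  1.73  0.08  1.18 -1.81]
pre [-0.17  0.41 -0.24  2.29  3.55  0.5   1.46]
in [-0.34  0.54 -0.01  2.35  3.55  0.73  1.46]
out None
80
pick [-0.01  0.67 -0.24  1.86  0.16  0.8  -1.87]
lift [ 0.02  0.46 -0.27  1.8   0.1   1.08 -1.82]
pre [-0.15  0.45 -0.23  2.32  3.51  0.66  1.53]
in [-0.33  0.59 -0.01  2.38  3.53  0.89  1.51]
out None
```

Run:
```python
from h import *
P=np.load('pics/top0.npz')['P']
for x in np.arange(.56,.9,.04):
    print(round(x,2),[ (lambda m: round(float(np.max(P[m][:,2])),3) if m.any() else None)((np.abs(P[...,0]-x)<.02)&(np.abs(P[...,1]-y)<.02)) for y in np.arange(-.08,.25,.04)])
for th in (45,50):
    t=np.radians(th);g=.018
    for n,p,R in (('pick',CA+RC@[g,0,.003],ztool(RC,t)),('in',SEAT+RCS@[.06+g,0,.006],ztool(RCS,t)),('out',SEAT+RCS@[.06+g,0,.006]-.1*ztool(RCS,t)[:,2],ztool(RCS,t))):
        k=solver.inverse_kinematics(p,R);print(th,n,None if k is None else np.round(k,2))
```

```text
0.56 [0.006, 0.007, 0.007, 0.016, 0.018, 0.016, 0.006, 0.041, 0.044]
0.6 [0.005, 0.007, 0.008, 0.007, 0.01, 0.007, 0.006, 0.015, 0.07]
0.64 [0.006, 0.02, 0.007, 0.009, 0.011, 0.006, 0.006, 0.005, 0.015]
0.68 [0.027, 0.028, 0.007, 0.006, 0.006, 0.007, 0.005, 0.009, 0.01]
0.72 [0.027, 0.044, 0.044, 0.041, 0.007, 0.007, 0.006, 0.006, 0.008]
0.76 [0.026, 0.045, 0.045, 0.044, 0.008, 0.006, 0.005, 0.083, 0.086]
0.8 [0.025, 0.024, 0.02, 0.006, 0.007, 0.007, 0.005, 0.084, 0.083]
0.84 [0.069, 0.067, 0.008, 0.005, 0.007, 0.006, 0.017, 0.085, 0.087]
0.88 [0.433, 0.434, 0.434, 0.434, 0.433, 0.433, 0.433, 0.434, 0.434]
45 pick [-0.02  1.   -0.22  1.4   0.06  1.53 -1.78]
45 in [-0.12  0.47 -0.38  2.05  0.27  0.23 -1.56]
45 out [ 0.01  0.27 -0.48  2.08  0.04  0.4  -1.34]
50 pick [-0.02  0.95 -0.22  1.47  0.07  1.43 -1.78]
50 in [ 0.16  0.55 -0.7   2.1   1.15  0.21 -2.35]
50 out [ 0.07  0.25 -0.51  2.16 -0.08  0.26 -1.21]
```

```bash
cat >> h.py <<'E'
TH=np.radians(45); G=.018; GZ=.004   # TCP in cassette frame for the first grasp
def st(msg): s=env.sense();print(msg,'t',round(s['t'],2),'p',np.round(s['ee_pos'],4),'w',round(float(s['gripper_width']),4),'gf',np.round(s['grasp_force'],1),'F',np.round(s['wrist_force'],1))
E
python3 - <<'E'
from h import *
R=ztool(RC,TH);p=CA+RC@[G,0,GZ]
effector.release()
env.reach(p+[0,0,.07],R);st('pre')
env.movel(p,rate=.08);st('down')
effector.grasp(40);st('grip')
env.movel(p+[0,0,.12],rate=.12);st('lift')
env.reach(SEAT+RCS@[.06+G+.06,0,GZ+.003],ztool(RCS,TH));st('prestand')
im,P=cam('side','s_pre');cam('wrist','w_pre')
a=np.vstack([im[100:300,180:440],cv2.resize(np.load('pics/w_pre.npz')['im'],(260,163))])[...,::-1]
cv2.imwrite('pics/pre.png',cv2.resize(a,None,fx=1.6,fy=1.6))
E
```

```text
pre t 6.63 p [0.5169 0.0772 0.0821] w 0.0917 gf 0.0 F [ 0.2 -0.1  0.9]
down t 7.66 p [0.5166 0.0765 0.0113] w 0.0922 gf 0.0 F [ 0.  -0.4 -0.3]
grip t 8.26 p [0.5164 0.0763 0.0112] w 0.0591 gf 40.0 F [ 0.2 -0.4  2.1]
lift t 9.41 p [0.5158 0.0763 0.1302] w 0.0591 gf 40.0 F [ 0.2 -0.1 -2.4]
prestand t 10.61 p [0.59   0.2804 0.1537] w 0.0588 gf 40.0 F [ 0.4 -0.6 -1.8]
```

View pics/pre.png

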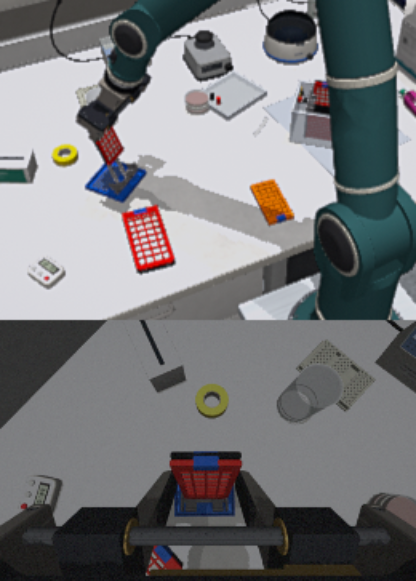

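The cassette is held red side to the front, above the stand (side crop (108,145)), clasp up (wrist crop (205,463)). Next I measure the tilt and foot position from the saved cloud.

Run:
```python
from h import *
e=env.sense(); R=np.array(e['tcp_rot']);p=np.array(e['ee_pos'])
print('rot err',np.round(np.degrees(cv2.Rodrigues(R@ztool(RCS,TH).T)[0].ravel()),2))
o=p-RCS@[G,0,GZ]
for n in ('s_pre','w_pre'):
    z=np.load(f'pics/{n}.npz');im,P=z['im'],z['P'];hsv=cv2.cvtColor(im,cv2.COLOR_RGB2HSV);H,S=hsv[...,0],hsv[...,1]
    Q=(P-o)@RCS*1000
    m=((H<12)|(H>168))&(S>110)&(np.abs(Q[...,0])<80)&(np.abs(Q[...,1])<40)&(np.abs(Q[...,2])<25);q=Q[m]
    print(n,m.sum(),'x',np.round(np.percentile(q[:,0],[1,50,99]),1),'y',np.round(np.percentile(q[:,1],[1,50,99]),1),'z',np.round(np.percentile(q[:,2],[5,50,95]),1))
    A=np.c_[q[:,:2],np.ones(len(q))];print(np.round(np.linalg.lstsq(A,q[:,2],rcond=None)[0],4))
    b=(H>95)&(H<130)&(S>100)&(Q[...,0]>30)&(Q[...,0]<80)&(np.abs(Q[...,1])<40)&(np.abs(Q[...,2])<25);print('clasp',Q[b].mean(0))
```

```text
rot err [-0.04  0.09 -0.1 ]
s_pre 175 x [-58.8 -27.5   4.9] y [-25.5   3.8  33.3] z [0.8 5.4 8.9]
[3.1000e-03 1.2200e-02 5.2179e+00]
clasp [nan nan nan]
w_pre 4634 x [-54.5  26.7  59.6] y [-29.1  -0.2  28.5] z [1.8 5.5 6.2]
[-8.6000e-03 -1.0000e-03  5.0256e+00]
clasp [57.3916424  -0.54937536  1.83697923]<stdin>:11: RuntimeWarning: Mean of empty slice.
  ret = um.true_divide(
```

Run:
```python
from h import *
f=lambda up:SEAT+RCS@[.06+G+up,0,GZ+.003]
env.movel(f(.012),rate=.08);st('near')
for u in (.008,.005,.003,.0015):
    env.movel(f(u),rate=.03);s=env.sense()
    if s['wrist_force'][2]>2: break
st('low')
effector.release();st('rel')
R=ztool(RCS,TH);p=np.array(env.sense()['ee_pos'])
env.movel(p-.09*R[:,2],rate=.15);env.pause(.3);st('out')
im,P=cam('wrist','w_lean');cam('side','s_lean')
print([(np.round(x['at'],4).tolist(),round(x['score'],2)) for x in tip_of('wrist','cassette_top')[:3]])
a=np.vstack([np.load('pics/s_lean.npz')['im'][100:300,180:440],cv2.resize(im,(260,163))])[...,::-1]
cv2.imwrite('pics/lean.png',cv2.resize(a,None,fx=1.6,fy=1.6))
for n in ('s_lean','w_lean'):
    z=np.load(f'pics/{n}.npz');im,P=z['im'],z['P'];hsv=cv2.cvtColor(im,cv2.COLOR_RGB2HSV);H,S=hsv[...,0],hsv[...,1]
    Q=(P-SEAT)@RCS*1000
    m=((H<12)|(H>168))&(S>110)&(Q[...,0]>-10)&(Q[...,0]<130)&(np.abs(Q[...,1])<40)&(np.abs(Q[...,2])<25);q=Q[m]
    print(n,m.sum(),'x',np.round(np.percentile(q[:,0],[1,50,99]),1),'y',np.round(np.percentile(q[:,1],[1,50,99]),1),'z',np.round(np.percentile(q[:,2],[5,50,95]),1))
    print(np.round(np.linalg.lstsq(np.c_[q[:,:2],np.ones(len(q))],q[:,2],rcond=None)[0],4))
    b=(H>95)&(H<130)&(S>100)&(Q[...,0]>90)&(Q[...,0]<140)&(np.abs(Q[...,1])<40)&(np.abs(Q[...,2])<25);print('clasp',Q[b].mean(0), 'y-rect',cv2.minAreaRect(q[:,:2].astype(np.float32)))
```

```text
near t 11.46 p [0.5775 0.2713 0.1097] w 0.0596 gf 40.0 F [-0.9  0.2 -2. ]
low t 12.49 p [0.5743 0.2687 0.0994] w 0.0589 gf 40.0 F [ 0.6  0.1 -0.8]
rel t 13.13 p [0.5744 0.2687 0.0995] w 0.0917 gf 0.0 F [ 0.2 -0.4  0.1]
out t 14.18 p [0.5447 0.2448 0.1803] w 0.0921 gf 0.0 F [-0.1  0.   0.3]
[([0.5926, 0.2828, 0.1369], 0.68), ([0.4564, 0.2547, 0.0117], 0.63)]
s_lean 276 x [  2.8  54.8 119.3] y [-26.8  10.6  34. ] z [-0.5  5.4 10.1]
[-4.7800e-02  5.5000e-03  7.9131e+00]
clasp [1.17929480e+02 1.46357836e+00 5.28821931e-02] y-rect ((60.76974105834961, 2.679250717163086), (120.43186950683594, 62.99439239501953), 0.12070070952177048)
w_lean 2746 x [  5.7  80.9 121.2] y [-29.1  -0.5  28.3] z [-0.6  4.5  8.2]
[-5.6300e-02  3.5000e-03  8.6725e+00]
clasp [118.6849072   -0.94813646  -0.7702962 ] y-rect ((61.92267608642578, -0.6343898773193359), (120.93744659423828, 59.28754806518555), 0.19715853035449982)
```

View pics/lean.png

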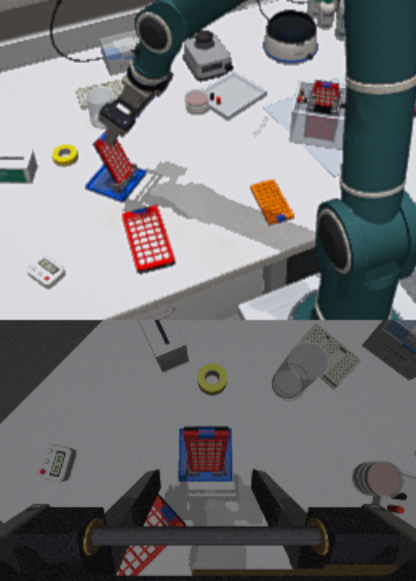

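The picture shows the cassette leaning in the stand, clasp up, gripper clear (side crop (113,150)). The lean is about 23°, with the foot near the seat. Now I grasp it at the top edge.

```bash
cat >> h.py <<'E'
dl=np.arctan(.053)  # extra lean
c,s=np.cos(dl),np.sin(dl)
RCL=RCS@np.array([[c,0,s],[0,1,0],[-s,0,c]])
FOOT=SEAT+RCS@[.0005,-.0004,.0014]
G2=.046; GZ2=.004
RCT=RT@np.array([[0,0,-1],[0,1,0],[1,0,0.]])
SLOT=TK+RT@[-.023,0,.012]
E
python3 - <<'E'
from h import *
R=ztool(RCL,0); g=lambda up:FOOT+RCL@[.06+G2+up,0,GZ2]
p=np.array(env.sense()['ee_pos'])
env.movel(p+[0,0,.10],rate=.2);
env.reach(g(.07),R);st('pre')
env.movel(g(0),rate=.08);st('at')
effector.grasp(40);st('grip')
p=np.array(env.sense()['ee_pos'])
env.movel(p+RCL[:,0]*.05,rate=.1)
env.movel(p+RCL[:,0]*.05+[0,0,.11],rate=.15);st('lift')
env.reach(SLOT+[0,0,.15]+RCT@[.06+G2,0,GZ2],ztool(RCT,0));env.pause(.3);st('over tank')
e=env.sense();o=np.array(e['ee_pos'])-RCT@[G2,0,GZ2]
print('rot err',np.round(np.degrees(cv2.Rodrigues(np.array(e['tcp_rot'])@ztool(RCT,0).T)[0].ravel()),2))
for n in ('wrist','side','top'):
    im,P=cam(n,n[0]+'_hang');hsv=cv2.cvtColor(im,cv2.COLOR_RGB2HSV);H,S=hsv[...,0],hsv[...,1]
    Q=(P-o)@RCT*1000
    box=(Q[...,0]>-75)&(Q[...,0]<75)&(np.abs(Q[...,1])<27)&(np.abs(Q[...,2])<20)
    m=box&(Q[...,0]<35)
    if n=='side': m=m&((H<12)|(H>168))&(S>110)
    q=Q[m];print(n,m.sum())
    if m.sum()<30: continue
    print('x',np.round(np.percentile(q[:,0],[1,50,99]),1),'y',np.round(np.percentile(q[:,1],[1,50,99]),1),'z',np.round(np.percentile(q[:,2],[5,50,95]),1),np.round(np.linalg.lstsq(np.c_[q[:,:2],np.ones(len(q))],q[:,2],rcond=None)[0],4))
    t=Q[box&(Q[...,0]>50)];print('top',len(t),t.mean(0) if len(t) else 0, np.percentile(t[:,0],[50,95]) if len(t) else 0)
a=np.vstack([np.load('pics/s_hang.npz')['im'][60:260,300:560],cv2.resize(np.load('pics/w_hang.npz')['im'],(260,163))])[...,::-1]
cv2.imwrite('pics/hang.png',cv2.resize(a,None,fx=1.6,fy=1.6))
E
```

```text
pre t 15.94 p [0.6077 0.2957 0.1861] w 0.0919 gf 0.0 F [0.1 0.2 0.5]
at t 16.97 p [0.5873 0.279  0.1229] w 0.0915 gf 0.0 F [ 0.7 -0.1  0.1]
grip t 17.56 p [0.587  0.2786 0.1225] w 0.0593 gf 40.0 F [0.5 0.4 0.7]
lift t 19.09 p [0.6018 0.2907 0.2774] w 0.0597 gf 40.0 F [-0.6  0.1 -1.9]
over tank t 21.33 p [ 0.508  -0.2322  0.2679] w 0.0593 gf 40.0 F [ 0.1  0.3 -1.1]
rot err [0.01 0.01 0.06]
wrist 2626
x [-58.3   1.8  33.4] y [-26.4   0.3  26.5] z [-5.1 -4.3 -1.9] [ 0.0088  0.0071 -3.7347]
top 2282 [ 5.82956335e+01 -5.34636410e-02 -6.59854283e-02] [59.3268256  60.63094892]
side 200
x [-60.3 -12.4  32.6] y [-26.3   0.3  26.6] z [ 5.3  9.  13.5] [5.800e-03 7.500e-03 9.217e+00]
top 63 [56.96672017  0.35082019  7.00617197] [57.48289187 61.36910913]
top 172
x [-57.2 -10.9  31.4] y [-25.9  -0.2  26.2] z [3.9 6.2 7.8] [2.4000e-03 1.3300e-02 6.0579e+00]
top 74 [5.83372960e+01 1.72726294e-02 4.72155284e+00] [58.93068723 62.38725084]
```

View pics/hang.png

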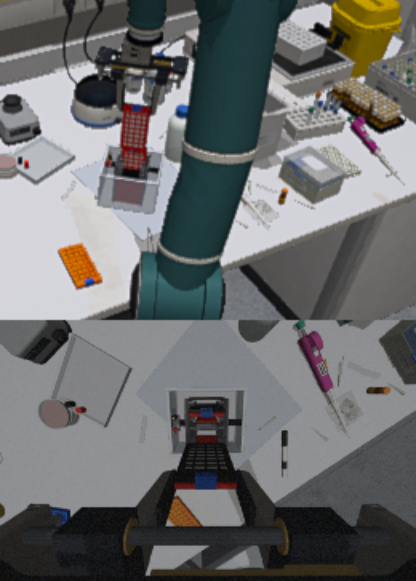

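Picture: the cassette hangs upright over the tank, clasp up, red side towards the robot (side crop (135,125)), seen from the black side by the wrist camera (207,465). Next I measure it relative to the rear cassette in the same wrist image.

Run:
```python
from h import *
e=env.sense();o=np.array(e['ee_pos'])-RCT@[G2,0,GZ2]
for n in ('w_hang','w_tank','t_hang','top0'):
    z=np.load(f'pics/{n}.npz');im,P=z['im'],z['P'];Q=(P-TK)@RT*1000
    for nm,h,cx in (('hang',(o[2]+.06)*1000,-23),('rear',132,23)):
        if nm=='hang' and 'hang' not in n: continue
        m=(np.abs(Q[...,2]-h)<3)&(np.abs(Q[...,0]-cx)<14)&(np.abs(Q[...,1])<(26 if nm=='hang' else 33))
        if nm=='hang': m&=im.max(-1)>60
        q=Q[m]
        if len(q)<8: print(n,nm,len(q));continue
        r=cv2.minAreaRect(q[:,:2].astype(np.float32))
        print(n,nm,len(q),'x',np.round(np.percentile(q[:,0],[2,50,98]),1),'y',np.round(np.percentile(q[:,1],[2,50,98]),1),'z',np.round(np.median(q[:,2]),1),'yaw',np.round(np.degrees(np.polyfit(q[:,1],q[:,0],1)[0]),2),np.round(r[0],1),np.round(r[1],1),round(r[2],1))
    # rim of the tank: outer walls at z~100
    m=(np.abs(Q[...,2]-100)<4)&(np.abs(Q[...,0])<66)&(np.abs(Q[...,1])<76);q=Q[m]
    if len(q)>50:
        r=cv2.minAreaRect(q[:,:2].astype(np.float32));print('   rim',len(q),np.round(r[0],1),np.round(r[1],1),round(r[2],2))
        L=q[(q[:,0]>55)&(np.abs(q[:,1])<55)];print('   rear wall yaw',len(L),np.degrees(np.polyfit(L[:,1],L[:,0],1)[0]),L[:,0].mean())
        # side walls of the slot module / slot y centre
        for x0 in (-1,1):
            L=q[(q[:,1]*x0>62)&(np.abs(q[:,0])<45)]; 
            if len(L)>10: print('   side wall',x0,L[:,1].mean(),np.degrees(-np.polyfit(L[:,0],L[:,1],1)[0]))
```

```text
w_hang hang 1184 x [-31.2 -26.4 -18.1] y [-24.5   0.8  24.4] z 281.5 yaw 0.76 [-24.5  -0.2] [51.7 14.6] 88.3
w_hang rear 671 x [17.1 23.6 29.8] y [-27.7  -0.1  28.5] z 131.9 yaw -0.68 [22.9  0.4] [14.  58.8] 0.2
   rim 3313 [0.3 0.4] [126.6 145.8] 0.76
   rear wall yaw 636 -0.6133581653276813 60.017768753430296
   side wall -1 -67.31235420012095 -0.42500686291342915
   side wall 1 67.82010278328755 -0.45564495790209947
w_tank rear 710 x [16.8 23.2 30. ] y [-28.1   1.   28.9] z 131.9 yaw -0.81 [23.5  0.5] [59.6 13.6] 89.6
   rim 3975 [-0.  -0.2] [127.1 145.5] 0.55
   rear wall yaw 661 -0.5782544947591218 60.05085133041408
   side wall -1 -67.38243781359743 -0.616258549272247
   side wall 1 67.79113054381102 -0.628100360771903
t_hang hang 48 x [-31.4 -27.6 -23. ] y [-23.8   1.8  24.2] z 281.7 yaw 1.46 [-27.    0.8] [50.2  9. ] 89.6
t_hang rear 0
   rim 225 [-15.8  -2.3] [144.1  94.9] 89.56Traceback (most recent call last):
  File "<stdin>", line 17, in <module>
    raise TypeError("expected non-empty vector for x")
TypeError: expected non-empty vector for x
```

```bash
cat > ins.py <<'E'
from h import *
RT2=Rz(np.radians(-39.2)); RCT2=RT2@np.array([[0,0,-1],[0,1,0],[1,0,0.]])
SL=TK+RT2@[-.0228,.0002,.012]; R2=ztool(RCT2,0)
def tgt(up,dx=0,dy=0): return SL+RT2@[dx,dy,0]+RCT2@[.06+G2+up,0,GZ2-.0014]
E
python3 - <<'E'
from ins import *
env.movel(tgt(.095),R2,rate=.1);st('entry');F0=env.sense()['wrist_force'].copy()
up=.095
while up>0:
    up=max(0,up-.006); env.movel(tgt(up),R2,rate=.05); f=env.sense()['wrist_force']-F0
    print(round(up*1e3),np.round(RT2.T@f,1).tolist(),end=' ')
    if f[2]>6 or np.hypot(*f[:2])>15: break
print();st('end')
E
```

```text
entry t 22.18 p [ 0.5093 -0.2338  0.2134] w 0.0594 gf 40.0 F [ 0.5  0.2 -1.6]
89 [-0.9, -0.8, 0.6] 83 [-0.2, -1.3, 0.1] 77 [-0.3, -0.5, -0.6] 71 [-1.0, -1.6, 0.1] 65 [-0.2, -1.0, -0.1] 59 [-0.2, -0.4, -0.1] 53 [0.4, -0.8, 0.2] 47 [-0.8, -2.2, -0.3] 41 [-0.4, -0.9, 1.2] 35 [1.2, -0.5, -0.0] 29 [-0.7, -0.1, 0.5] 23 [-0.1, -0.7, -0.2] 17 [-0.8, -1.6, -0.5] 11 [-0.8, -0.5, 0.5] 5 [-0.1, -0.6, 1.4] 0 [0.3, -1.7, 2.9] 
end t 26.43 p [ 0.5095 -0.2341  0.1183] w 0.0601 gf 40.0 F [-0.3 -1.3  1.2]
```

Run:
```python
from ins import *
for up in (-.0006,-.0012):
    env.movel(tgt(up),R2,rate=.02);st(up)
    if env.sense()['wrist_force'][2]>6: break
env.movel(tgt(0),R2,rate=.02)
effector.release();st('rel')
p=np.array(env.sense()['ee_pos'])
env.movel(p+[0,0,.11],rate=.1);env.pause(.3);st('up')
im,P=cam('wrist','w_end');Q=(P-TK)@RT*1000
hsv=cv2.cvtColor(im,cv2.COLOR_RGB2HSV)
for nm,cx in (('front',-23),('rear',23)):
    m=(np.abs(Q[...,2]-132)<8)&(np.abs(Q[...,0]-cx)<14)&(np.abs(Q[...,1])<34);q=Q[m]
    print(nm,len(q),'z',np.round(np.percentile(q[:,2],[10,50,90]),1),'x',np.round(np.percentile(q[:,0],[2,50,98]),1),'y',np.round(np.percentile(q[:,1],[2,50,98]),1))
cam('side','s_end')
a=np.vstack([np.load('pics/s_end.npz')['im'][60:260,300:560],cv2.resize(im,(260,163))])[...,::-1]
cv2.imwrite('pics/end.png',cv2.resize(a,None,fx=1.6,fy=1.6))
```

```text
-0.0006 t 26.68 p [ 0.5097 -0.2342  0.1183] w 0.0596 gf 40.0 F [ 0.2 -1.4  4.8]
-0.0012 t 26.93 p [ 0.51   -0.2343  0.1182] w 0.0594 gf 40.0 F [-1.1 -0.9  8.2]
rel t 27.82 p [ 0.5089 -0.2336  0.1179] w 0.0918 gf 0.0 F [-1.4  0.3 -0.1]
up t 29.37 p [ 0.5088 -0.2336  0.2276] w 0.0917 gf 0.0 F [ 0.6 -0.3 -0.5]
front 922 z [128.5 131.8 132.9] x [-29.6 -22.2 -16.1] y [-27.2   0.9  29.4]
rear 960 z [130.2 131.9 132.8] x [16.7 23.4 30.1] y [-27.9   1.1  28.6]
```

View pics/end.png

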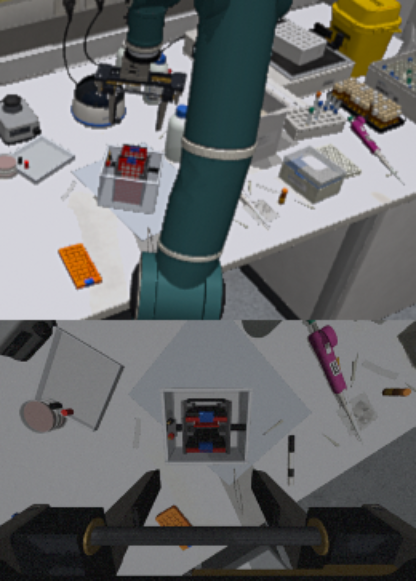

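The picture shows the cassette home in the front slot (wrist crop (207,437)), its top level with the rear cassette at 132 mm, and the gripper clear. I hand the job in.

```bash
python3 -c "
from h import *
print(workorder.finish_job())"
```

```text
the job is handed in; nothing more can be done
None
```

The cassette leaned in the drip stand clasp up, then was lowered home into the tank's front slot with its red side to the front and let go. I handed the job in at about 29 s; no verdict came back.

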